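# Lock the wood lathe's spindle

### The arm

A 7-joint arm with a two-finger parallel gripper is mounted at the origin on the work surface. World frame = base frame: x ahead of the robot, y to its left, z up, the work surface at z = 0. Lengths are in m, angles in rad, forces in N, time in s.
With the tool pointing down it reaches from about 0.425 to 0.925 m from the base axis. Payload 6.8 kg.
Tool frame: the origin (TCP) lies on the front face of the gripper's body, between the roots of the fingers; the fingertips stand 73 mm ahead of it and the grasp point (between the pads) lies 54 mm ahead of it (env.nose_length is the distance from the TCP to the fingertips, in m); z points along the fingers, y is the direction in which the jaws open and shut (so a half turn about z gives the same grasp; the last joint's range is limited). The gripper opens to 85 mm and grips with 20 to 120 N. Pads are 22 mm wide; open, the fingers measure 114 mm over their backs; the gripper's body (76 mm by 85 mm) begins 54 mm behind the grasp point. The pads swing forward as they close: fully open they stand 13 mm farther back than shut.
Start: joints at [-1.428, 0.477, 0.022, 1.555, -0.011, 1.109, -0.083], TCP at [0.168, 0.654, 0.304] pointing down, gripper open.
Joint ranges: [-2.96, 2.96], [-0.34, 2.1], [-1.41, 1.46], [0.24, 2.44], [-1.37, 4.51], [0.17, 1.92], [-2.96, 2.96]. Speed limits (rad/s): [2.39, 2.39, 3.14, 3.14, 3.14, 3.14, 3.14].

### API

Orientations are given as a unit quaternion [w, x, y, z].
In Python, from cell import env, kin, camera, calibration, job gives the robot as it stands. The module is installed in compiled form; this text tells all that it offers. Calls block until the motion is done:
- env.reach(position, orientation): joint-space move of the TCP to a pose.
- env.movel(position, velocity=0.15, rot=None, stop_force=None): straight line of the TCP; rot=None keeps the orientation; velocity is the mean speed in m/s. With stop_force (N) it stops when the force on the tool has changed by that much, and returns True; else False.
- env.goto_joints(angles): joint-space move.
- env.grip(opening, f_grip=None): finger opening in m; f_grip is the grip in N (None keeps the last); returns when the fingers have stopped.
- env.dwell(seconds).
- kin.inverse_kinematics(position, orientation): joint angles nearest the present ones, or None.
- env.get_state(): the state.
- camera(name): name is "scene" or "top" or "wrist"; returns (picture, depth): 400x640x3 uint8, blue, green, red; 400x640 float32, m along the optical axis (not along the pixel's ray), 0 where there is no reading.
- calibration(name): a dict with "fx", "fy", "cx", "cy" (pixels), "k1" (the pictures are not rectified: a ray, as slopes to the right and down, at radius r is drawn at 1 + k1 r^2 times it, then the intrinsics apply), "rvec" (rotation vector, rad) and "tvec" (3), from world to camera coordinates, as OpenCV has them. Camera axes: x right, y down, z forward; pixel columns grow to the right and rows downward; lengths in m; the calibration is good to about 2 mm. A picture is of the moment at which its call begins: read the wrist's pose just before it. calibration takes no time and is no camera call; for the wrist camera it gives the pose at the moment of the call.
A pose or a line that the arm cannot do raises env.PlanningError and nothing moves.
- job.job_done(): hands the job in, once; it reports no verdict.
The state is a dict: "time": time; "qpos": joint angles; "joint_velocities": joint speeds; "joint_torque": joint torques, N m; "tcp_pos": TCP position; "orientation": TCP orientation; "force": force on the tool from outside, world axes, zero at the start; "torque": the same for the moment, N m; "opening": finger opening in m.
Only numpy, scipy, OpenCV 4.12 (cv2) and the standard library are available. Lean on these libraries where they do the work, as an engineer would, in place of code of your own. Each camera call takes 0.05 s, during which the arm holds its last target.

### The job

Lock the lathe's spindle so that the chuck can be changed: with a fingertip against the handwheel's crank handle, turn the spindle until the slot in the rim of its locking disc stands at the top in line with the lock bar, then push the bar's upright lug so that the bar slides fully home through the slot. Only push, gently and without forcing: grip and lift nothing, leave the tools and wooden parts lying around where they are, and finish clear of everything.

Things in the scene. Friction and masses are not known exactly. Their poses are not given: they have to be found in the camera images.
- lathe: Bench wood lathe, green paint and bright steel, fixed to the bench across the robot's front. Origin on the bench below the spindle, at mid headstock. x axis: level, away from the operator's (robot's) side; y axis: along the spindle to the handwheel end; z up. Spindle axis at x = 0, z = 215 mm. Headstock: x -75 to 75, y -130 to 100 mm. Chuck, tool rest and tailstock lie towards -y.
- spindle (a joint): Angle of the spindle with disc, handwheel, crank handle and chuck, rad. 0 = slot and handle straight up, slot in line with the bar; positive = leaning to the robot's side (lathe -x), negative = to the far side. Starts between 0.4 and 1.1. Turns both ways, friction about 0.12 N m, stays where it is left.
- lock_bar (a joint): Slide of the lock bar along lathe +y, m. 0 = drawn back (start), nose tip 5 mm short of the disc; 0.044 = end stop, fully home, 27 mm out beyond the disc. Friction about 2 N, no spring. The bar strikes the disc unless the slot is in line to within about 0.09 rad; its wedge nose then centres the slot and the bar locks the spindle.
- crank_handle: Round black handle, spinning freely on its pin, on the handwheel's outer face, 22 mm across, 50 mm long, axis parallel to the spindle. Origin at its centre, at lathe y = 204 mm, 47 mm from the spindle axis, in line with the slot: lathe x = -47 sin(angle), z = 215 + 47 cos(angle) mm. Free from lathe y = 181 to 229 mm: a fingertip can reach down beside it there.
- lug_face (a point): Upright steel lug at the back end of the lock bar, 30 mm wide, 10 mm thick along lathe y. This point: middle of the flat face to push, which looks to lathe -y (away from the disc); at the start at lathe y = -19 mm, 293 mm above the bench. Lug top 23 mm above the point, bar top 16 mm below. Behind it the headstock's flat top (41 mm below it) is clear for at least 48 mm.
- slot_mid (a point): Middle of the slot in the steel locking disc, 54 mm from the spindle axis. Slot 16 mm wide, open at the rim, 26 mm deep. Disc: radius 66 mm, 12 mm thick, lathe y 115 to 127 mm, top at z = 281 mm; beyond it the spoked aluminium handwheel, radius 60 mm, y 157 to 181 mm.
- nose_tip (a point): Middle of the tip of the lock bar's wedge nose. Steel bar on top of the headstock, 12 mm wide, 16 mm high, level, along the spindle 54 mm above its axis (z = 269 mm); the nose tapers to 4 mm wide over its last 12 mm.
- small_wheel: Loose, to be left alone: small wooden wheel, disc 52 mm across and 18 mm thick with a 10 mm hole, lying flat on the headstock top near the bar's lug. Origin at its underside.
- walker_wheel_a: Loose, to be left alone: wooden wheel, 84 mm across, 22 mm thick, lying on the bench in front of the handwheel end. Origin at its underside.
- walker_wheel_b: Loose, to be left alone: wooden wheel, 84 mm across, 22 mm thick, lying on the bench behind the handwheel end. Origin at its underside.
- wax_tin: Loose, to be left alone: round metal tin, 72 mm across, 65 mm high, standing on the bench beyond the handwheel end. Origin at its underside.
- mallet: Loose, to be left alone: joiner's wooden mallet lying on the bench before the lathe, 300 mm long, head 75 x 120 x 60 mm. Origin at its underside.
- skew_chisel: Loose, to be left alone: turning chisel, about 410 mm long and 29 mm thick, lying on the bench before the tailstock. Origin at its underside.
- turned_leg: Loose, to be left alone: turned wooden leg, 275 mm long, 30 mm square at its ends, lying on the bench behind the lathe. Origin at its underside.
- chuck_key: Loose, to be left alone: T-shaped steel chuck key, about 100 x 100 mm, 15 mm high, lying on the bench before the headstock. Origin at its underside.

How it is judged:
On the way, in this order (a step that is already met when the one before it is completed fails the run):
1. the slot of the locking disc is brought to the top, opposite the bar (spindle within 0.15 rad of 0) (value of joint spindle between -0.15 and 0.15 rad), for 0.1 s.
2. the bar is pushed home through the slot (at least 34 of its 44 mm) (value of joint lock_bar above 0.034 m), for 0.2 s.
At the end, for the whole second after the job is handed in: The lock bar is home through the slot (at least 34 of its 44 mm), the spindle stands locked within 0.08 rad of the slot's top position and at rest, and none of the loose things has moved more than 30 mm (value of joint lock_bar above 0.034 m and value of joint spindle between -0.08 and 0.08 rad and velocity of joint spindle between -0.05 and 0.05 rad/s and not (distance of any of small_wheel, walker_wheel_a, walker_wheel_b, wax_tin, mallet, skew_chisel, turned_leg, chuck_key from where it was at the start of the episode above 0.03 m)); the robot touches nothing.
It fails at once if the handle, the lug or anything else of the lathe is gripped or forced (over 38 N from the fingers) (contact force between lathe and the fingers above 38 N).
It fails at once if a loose tool or wooden part is moved more than 30 mm or lifted (distance of any of small_wheel, walker_wheel_a, walker_wheel_b, wax_tin, mallet, skew_chisel, turned_leg, chuck_key from where it was at the start of the episode above 0.03 m).
It also fails if it takes over 38 s, if anything falls off the work surface, if the arm or the gripper's body presses on something with over 40 N, if the wrist force passes 120 N, or if a joint passes its speed limit or range.

## Working session

There is one attempt and no reset: what is moved stays moved. The work goes in short steps, each a Python script; the robot and the scene stay as the last script left them, time stands still between calls to the robot, and variables do not carry over. Pictures are saved under pics/ and viewed, and the job is handed in when it is done.

```bash
mkdir -p pics; ls; python3 - <<'E'
from cell import env, kin, camera, calibration, job
import cv2,numpy as np
s=env.get_state(); print(s)
for n in ["scene","top","wrist"]:
    c=calibration(n); print(n,c)
    p,d=camera(n); cv2.imwrite(f"pics/{n}0.png",p); np.save(f"{n}0.npy",d)
print(env.nose_length)
E
```

```text
pics
{'time': 0.0, 'qpos': array([-1.42807265,  0.47782746,  0.02232838,  1.55646963, -0.01148931,
        1.10932576, -0.08309056]), 'joint_velocities': array([ 6.92044847e-04,  1.53349831e-03, -1.92706290e-03,  5.13203853e-04,
        6.28335938e-05, -8.01348024e-04, -9.14846161e-05]), 'joint_torque': array([-5.25512041e-04, -5.96463311e+01,  1.60773519e+00, -2.81187218e+01,
        1.24431317e-02,  9.46426706e-03, -3.08325632e-06]), 'tcp_pos': array([0.16742053, 0.65341741, 0.30289937]), 'orientation': array([-4.55399999e-05,  1.25060616e-01,  9.92148647e-01, -9.49957359e-04]), 'force': array([-0.48001158, -0.35015525,  0.11360745]), 'torque': array([ 0.02066111, -0.0024104 , -0.02955265]), 'opening': 0.08549082516319251}
scene {'fx': 495.55148414897604, 'fy': 495.55148414897604, 'cx': 325.59875259751533, 'cy': 200.4182030110284, 'k1': -0.14166957489212567, 'rvec': array([ 1.29550162,  2.50105851, -0.68699972]), 'tvec': array([ 0.3398083 , -0.24757488,  1.68259655])}
top {'fx': 424.30398064459774, 'fy': 424.30398064459774, 'cx': 321.40390288305707, 'cy': 206.36034133499106, 'k1': -0.010936079507331161, 'rvec': array([ 2.18278279, -2.14437973,  0.12143596]), 'tvec': array([-0.04594229,  0.52357531,  1.38010462])}
wrist {'fx': 312.9949481010874, 'fy': 312.9949481010874, 'cx': 319.82783694394305, 'cy': 205.61231628385957, 'k1': -0.044831604492171634, 'rvec': array([-2.27310302, -1.76336745, -0.2808965 ]), 'tvec': array([-0.67313881, -0.03952396,  0.37988968])}
0.0726
```

View pics/scene0.png

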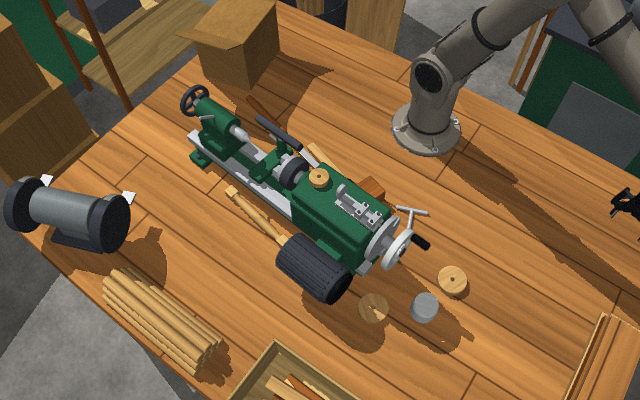

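View pics/top0.png

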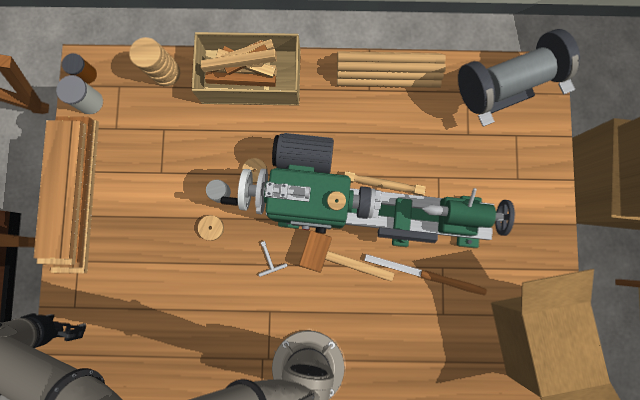

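View pics/wrist0.png

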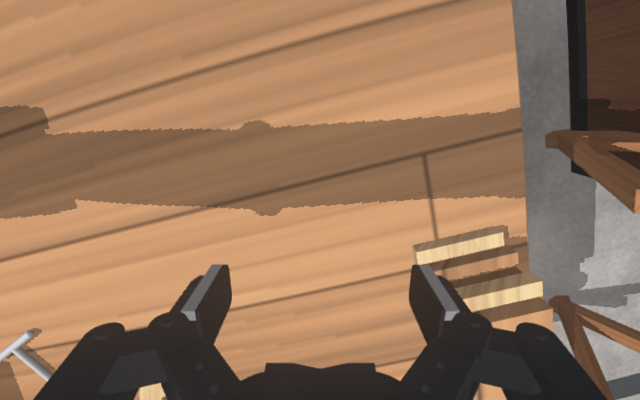

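```bash
cat > h.py <<'E'
import cv2,numpy as np
def cloud(d,c):
    H,W=d.shape
    u,v=np.meshgrid(np.arange(W),np.arange(H))
    K=np.array([[c['fx'],0,c['cx']],[0,c['fy'],c['cy']],[0,0,1]])
    p=cv2.undistortPoints(np.stack([u,v],-1).reshape(-1,1,2).astype(np.float64),K,np.array([c['k1'],0,0,0,0])).reshape(H,W,2)
    P=np.dstack([p*d[...,None],d])
    R=cv2.Rodrigues(c['rvec'])[0]
    X=(P-c['tvec'])@R
    X[d==0]=np.nan
    return X
def proj(X,c):
    K=np.array([[c['fx'],0,c['cx']],[0,c['fy'],c['cy']],[0,0,1]])
    return cv2.projectPoints(np.asarray(X,float).reshape(-1,3),c['rvec'],c['tvec'],K,np.array([c['k1'],0,0,0,0]))[0].reshape(-1,2)
E
python3 - <<'E'
from cell import calibration
from h import *
for n in ["top","scene"]:
    d=np.load(n+"0.npy");X=cloud(d,calibration(n)); np.save(n+"X.npy",X)
    p=cv2.imread(f"pics/{n}0.png")
    hsv=cv2.cvtColor(p,cv2.COLOR_BGR2HSV)
    g=(abs(X[...,2]-0.252)<0.006)&(hsv[...,0]>50)&(hsv[...,0]<90)&(hsv[...,1]>100)
    if n=="top": g[:,380:]=0
    Q=X[g]; print(n,g.sum(),np.median(Q,0))
    r=cv2.minAreaRect(Q[:,:2].astype(np.float32)); print(r, cv2.boxPoints(r))
    if n=="top": b=(200,120,180,120)
    else: b=(270,150,180,180)
    x,y,w,h=b
    cv2.imwrite(f"pics/{n}crop.png",cv2.resize(p[y:y+h,x:x+w],None,fx=800/w if h/w<.75 else 600/h,fy=800/w if h/w<.75 else 600/h,interpolation=cv2.INTER_CUBIC))
E
```

```text
top 2609 [ 0.52540947 -0.01019962  0.25253905]
((0.5316665172576904, 0.0007467716932296753), (0.24767105281352997, 0.12778162956237793), 84.76142120361328) [[ 0.45673597 -0.11673808]
 [ 0.5839839  -0.12840495]
 [ 0.60659707  0.11823162]
 [ 0.47934914  0.12989849]]
scene 2977 [ 0.5456843  -0.01628333  0.25250061]
((0.5189263224601746, -0.1382172703742981), (0.7708905935287476, 0.1290738433599472), 84.96631622314453) [[ 0.4208188  -0.51651347]
 [ 0.54939485 -0.5278386 ]
 [ 0.61703384  0.24007893]
 [ 0.4884578   0.25140405]]
```

View pics/topcrop.png

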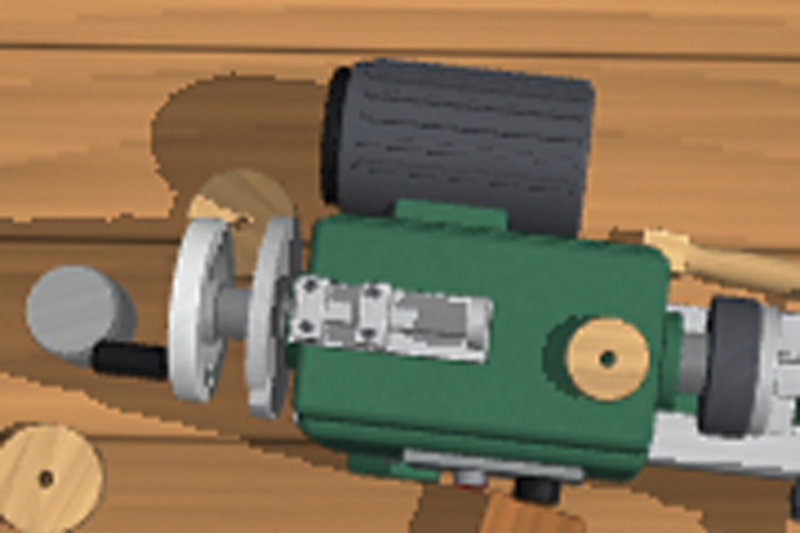

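View pics/scenecrop.png

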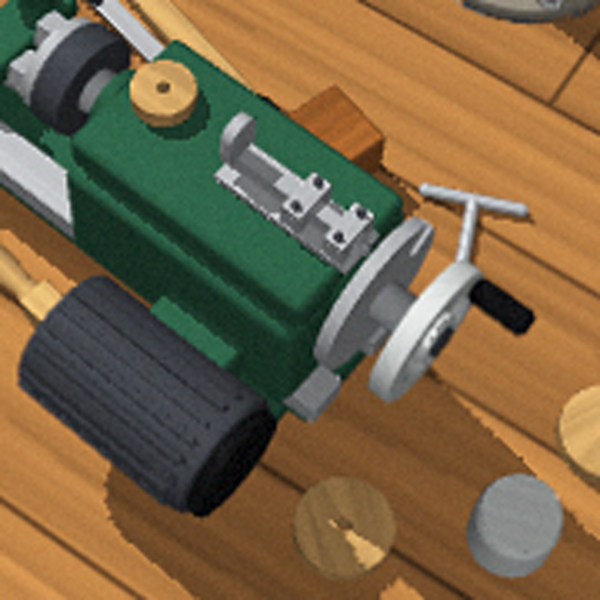

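```bash
cat > fit.py <<'E'
from h import *
from scipy.optimize import least_squares
Xs={n:np.load(n+"X.npy") for n in["top","scene"]}
im={n:cv2.imread(f"pics/{n}0.png") for n in Xs}
def tol(X,o,a):
    ux=np.array([np.cos(a),np.sin(a)]); uy=np.array([-np.sin(a),np.cos(a)])
    d=X[...,:2]-o
    return np.dstack([d@ux,d@uy,X[...,2]]) if X.ndim==3 else np.c_[d@ux,d@uy,X[...,2]]
def toW(P,o,a):
    P=np.atleast_2d(P); c,s=np.cos(a),np.sin(a)
    return np.c_[o[0]+c*P[:,0]-s*P[:,1],o[1]+s*P[:,0]+c*P[:,1],P[:,2]]
E
python3 - <<'E'
from fit import *
for n in Xs:
    X=Xs[n]; hsv=cv2.cvtColor(im[n],cv2.COLOR_BGR2HSV)
    g=(abs(X[...,2]-0.252)<0.003)&(hsv[...,0]>50)&(hsv[...,0]<90)&(hsv[...,1]>100)&(X[...,1]>-.2)&(X[...,1]<.2)
    g=cv2.morphologyEx(g.astype(np.uint8),cv2.MORPH_OPEN,np.ones((3,3)))>0
    r=cv2.minAreaRect(X[g][:,:2].astype(np.float32)); print(n,r,np.median(X[g][:,2]))
    # tip tops: lathe-frame view with rough a
    a=-0.0915; o=np.array([0.530,0.015])
    L=tol(X,o,a)
    m=(L[...,2]>.295)&(L[...,2]<.33)&(abs(L[...,0])<.04)&(L[...,1]>-.06)&(L[...,1]<.05)
    if m.any(): print("lug",m.sum(),np.c_[np.percentile(L[m],[2,50,98],axis=0)])
    for lo,hi,nm in[(.105,.14,"disc"),(.145,.19,"wheel")]:
        m=(L[...,1]>lo)&(L[...,1]<hi)&(L[...,2]>.16)&(L[...,2]<.3)&(abs(L[...,0])<.1)
        print(nm,m.sum(),np.percentile(L[m],[1,50,99],axis=0))
    m=(L[...,1]>.185)&(L[...,1]<.24)&(L[...,2]>.18)&(L[...,2]<.32)&(abs(L[...,0])<.1)
    print("handle",m.sum(),np.percentile(L[m],[1,50,99],axis=0))
E
```

```text
top ((0.531994640827179, 0.0017500221729278564), (0.2184947282075882, 0.12390272319316864), 85.1277084350586) 0.2523917283242536
lug 45 [[-0.01127288 -0.01695303  0.30202066]
 [ 0.00050853 -0.0123224   0.31442109]
 [ 0.01515617 -0.00748776  0.31915583]]
disc 435 [[-0.06098027  0.10524707  0.17557365]
 [-0.00346408  0.11760455  0.25488786]
 [ 0.0638864   0.13915702  0.28451919]]
wheel 543 [[-0.05500884  0.14707998  0.17183038]
 [-0.00371776  0.16537484  0.24771618]
 [ 0.05824824  0.18752788  0.27839053]]
handle 123 [[-0.04768071  0.1852939   0.24045719]
 [-0.03801251  0.20704546  0.24896079]
 [-0.02674562  0.23029564  0.25439231]]
scene ((0.53225177526474, 0.004614219069480896), (0.22364620864391327, 0.12402920424938202), 84.34873962402344) 0.2526923305590465
lug 80 [[-0.01054038 -0.01425504  0.29601293]
 [ 0.00566021 -0.00649392  0.31167932]
 [ 0.01690647 -0.00389687  0.31951499]]
disc 760 [[-0.05716242  0.10532971  0.16507673]
 [ 0.01510808  0.13062396  0.24575673]
 [ 0.06655388  0.13817212  0.28431352]]
wheel 704 [[-0.04674325  0.14687745  0.16905739]
 [ 0.01292515  0.17823803  0.24482838]
 [ 0.06134937  0.18961644  0.27782829]]
handle 228 [[-0.04822184  0.18534475  0.20526639]
 [-0.03149755  0.20238296  0.24719401]
 [ 0.01924189  0.23305885  0.2547256 ]]
```

```bash
cat > fit2.py <<'E'
from fit import *
def cyl(P,cx,cz,y0,y1,r):
    dr=np.hypot(P[:,0]-cx,P[:,2]-cz)-r; dy=np.maximum(y0-P[:,1],P[:,1]-y1)
    return np.where((dr>0)&(dy>0),np.hypot(dr,dy),np.maximum(dr,dy))
def box(P,lo,hi):
    c=(np.array(lo)+hi)/2;h=(np.array(hi)-lo)/2; q=abs(P-c)-h
    return np.linalg.norm(np.maximum(q,0),axis=1)+np.minimum(q.max(1),0)
def sdf(P,th):
    c,s=np.cos(th),np.sin(th)
    hd=cyl(P,-.047*s,.215+.047*c,.181,.229,.011)
    D=[cyl(P,0,.215,.115,.127,.066),cyl(P,0,.215,.157,.181,.06),hd,
       box(P,[-.015,-.019,.262],[.015,-.009,.316]),cyl(P,0,.215,.127,.157,.017)]
    return np.stack(D,1)
def fit(which):
    C=[]
    for n in which:
        X=Xs[n]; L=tol(X,np.array([.530,.015]),-.0915)
        m=((L[...,1]>.105)&(L[...,1]<.24)&(abs(L[...,0])<.08)&(L[...,2]>.2)&(L[...,2]<.3))
        m|=(L[...,2]>.29)&(L[...,2]<.33)&(abs(L[...,0])<.03)&(L[...,1]>-.04)&(L[...,1]<.02)
        C.append(X[m])
    C=np.vstack(C)
    def f(p):
        P=tol(C,p[:2],p[2]); P[:,2]-=p[4]
        return sdf(P,p[3])
    def r(p):
        D=f(p); i=abs(D).argmin(1); return D[np.arange(len(D)),i]
    best=min((least_squares(r,[.530,.015,-.0915,t,0],loss='soft_l1',f_scale=.002,max_nfev=200,diff_step=1e-5) for t in(.4,.6,.8,1.0)),key=lambda q:q.cost)
    return best.x,best.cost,len(C),np.median(abs(r(best.x)))
if __name__=="__main__":
    for w in(["top"],["scene"],["top","scene"]): print(w,*fit(w))
E
python3 fit2.py
```

```text
['top'] [ 5.34234060e-01  1.73822770e-02 -8.74615902e-02  1.02280487e+00
  6.15748573e-04] 0.001968135004229166 1052 0.001142213389641481
['scene'] [ 0.53100232  0.01818671 -0.09398825  1.02049786  0.00107702] 0.003462459678216893 1598 0.0012805679086734696
['top', 'scene'] [ 5.31717160e-01  1.79193514e-02 -9.46615888e-02  1.02187343e+00
  7.98692622e-04] 0.005654703594432225 2650 0.0013410623678299534
```

```bash
cat >> h.py <<'E'
O=np.array([.532,.018]); A=-0.0925; NL=.0726
def W(x,y,z):  # lathe -> world, mm in
    c,s=np.cos(A),np.sin(A); x,y,z=x/1e3,y/1e3,z/1e3
    return np.array([O[0]+c*x-s*y,O[1]+s*x+c*y,z])
f=np.arctan2(np.sin(-A),np.cos(-A))/2
Q=np.array([0,np.sin(f),np.cos(f),0])
E
python3 - <<'E'
from cell import env, kin, camera, calibration, job
from h import *
R0=cv2.Rodrigues(calibration("wrist")["rvec"])[0]; print("cam pos",-R0.T@calibration("wrist")["tvec"], env.get_state()["tcp_pos"])
print(Q, kin.inverse_kinematics(W(-82,210,300),Q),kin.inverse_kinematics(W(0,-45,365),Q))
env.grip(0.0,20)
print(env.get_state()["time"])
env.reach(W(-82,210,360),Q)
s=env.get_state(); print(s["time"],s["tcp_pos"],W(-82,210,360),s["opening"],s["force"])
p,d=camera("wrist"); cv2.imwrite("pics/wrist1.png",p); np.save("wrist1.npy",d)
p,d=camera("scene"); cv2.imwrite("pics/scene1.png",cv2.resize(p[100:320,300:560],None,fx=3,fy=3)[:600,:])
E
```

```text
cam pos [0.08912413 0.67256953 0.37264873] [0.16744497 0.65356358 0.30314679]
[0.         0.04623351 0.99893066 0.        ] [-0.80137356  0.2351213   0.25827542  1.93063091 -0.07148925  0.98454738
  0.96798927] [-0.69818197  0.20514918  0.74346276  1.8661006  -0.15319125  1.12807913
  1.5790769 ]
0.9167
2.8 [0.46937795 0.23589798 0.3598863 ] [0.46974787 0.23467642 0.36      ] 7.597825678388632e-05 [-0.9190718  -0.24030413 -0.37397862]
```

View pics/wrist1.png

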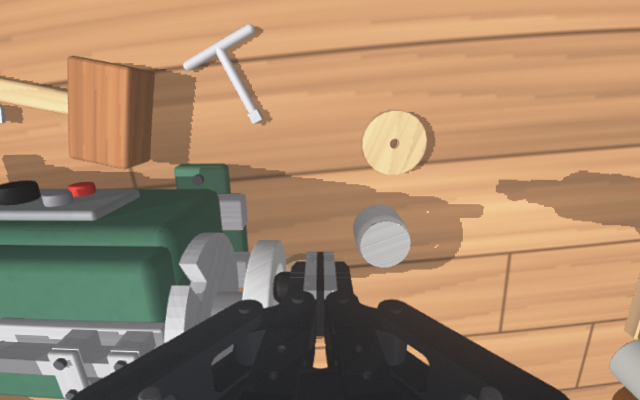

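View pics/scene1.png

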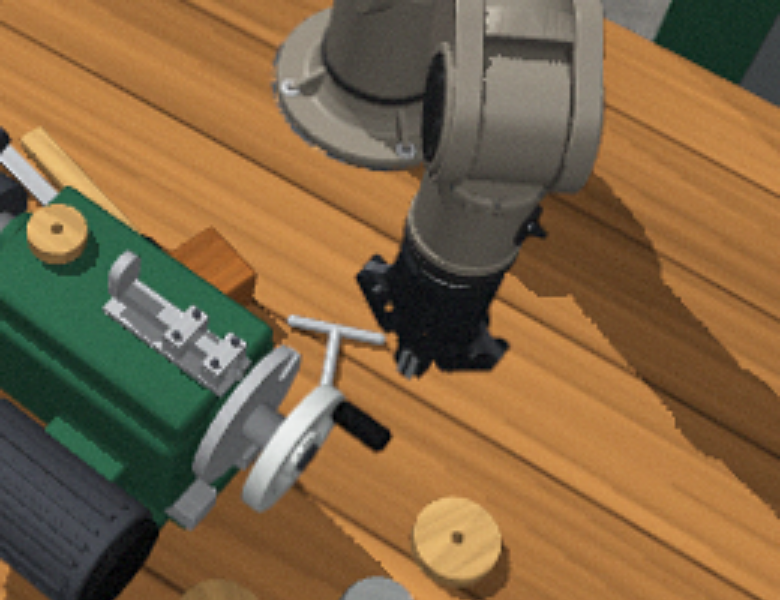

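```bash
python3 - <<'E'
from cell import env, calibration
from h import *
d=np.load("wrist1.npy"); X=cloud(d,calibration("wrist")); t=env.get_state()["tcp_pos"]
c,s=np.cos(A),np.sin(A)
D=X-t; lx=D[...,0]*c+D[...,1]*s; ly=-D[...,0]*s+D[...,1]*c; z=-D[...,2]
m=(d>0)&(d<.2)
print(m.sum(),np.unique(d[d<.25])[:5])
for z0 in np.arange(-.02,.08,.006):
    q=m&(z>=z0)&(z<z0+.006)&(abs(ly)<.12)
    if q.sum()>3: print(f"{z0*1e3:.0f}",q.sum(),"y",np.round(1e3*np.percentile(ly[q],[0,5,95,100])),"x",np.round(1e3*np.percentile(lx[q],[0,50,100])))
E
```

```text
40827 [0.         0.06608288 0.0661648  0.06623349 0.06625281]
-20 1781 y [-63. -56.  54.  61.] x [-21. -18. -12.]
-14 5957 y [-63. -56.  54.  61.] x [-19. -13.  -6.]
-8 5985 y [-60. -52.  50.  58.] x [-19. -12.   1.]
-2 5484 y [-55. -47.  44.  52.] x [-19. -12.   8.]
4 3409 y [-51. -43.  41.  47.] x [-19. -12.   9.]
10 3309 y [-44. -38.  36.  42.] x [-16. -11.  10.]
16 4184 y [-40. -34.  33.  38.] x [-15. -10.  11.]
22 2002 y [-35. -29.  27.  33.] x [-15. -12.  11.]
28 622 y [-29. -20.  18.  27.] x [-15. -12.   6.]
34 667 y [-9. -6.  4. 15.] x [-13.  -9.  11.]
40 446 y [-15. -14.  11.  12.] x [-13. -11.  -7.]
46 454 y [-15. -13.  11.  12.] x [-12.  -8.  -7.]
52 395 y [-15. -13.  11.  12.] x [-13. -11.  -6.]
58 349 y [-15. -13.  11.  13.] x [-13. -11.  -7.]
64 178 y [-13. -12.   9.  11.] x [-12. -11.  -7.]
70 27 y [-120. -120. -115. -115.] x [62. 66. 69.]
76 144 y [-120. -119. -113. -112.] x [62. 64. 69.]
```

```bash
python3 - <<'E'
from cell import env, kin, camera, calibration, job
from h import *
n=NL*1e3
env.movel(W(-82,208,226+n),velocity=.12,rot=Q)
print(env.get_state()["force"])
print(env.movel(W(-64,208,226+n),velocity=.08,stop_force=15))
print(env.movel(W(-24,208,244+n),velocity=.05,stop_force=15))
s=env.get_state(); print(s["time"],s["tcp_pos"],W(-24,208,244+n),s["force"])
for k in["scene","top"]:
    p,d=camera(k); cv2.imwrite(f"pics/{k}2.png",p); np.save(f"{k}X.npy",cloud(d,calibration(k)))
p=cv2.imread("pics/scene2.png");cv2.imwrite("pics/scene2c.png",cv2.resize(p[150:300,300:480],None,fx=4,fy=4))
E
cat > ang.py <<'E'
from fit2 import *
from h import O,A
for n in Xs:
    L=tol(Xs[n],O,A)
    b=cv2.cvtColor(im[n],cv2.COLOR_BGR2GRAY)
    m=(L[...,1]>.184)&(L[...,1]<.227)&(abs(L[...,0])<.065)&(L[...,2]>.235)&(L[...,2]<.29)
    P=L[m]
    c=[( np.mean(np.minimum(abs(cyl(P,-.047*np.sin(t),.216+.047*np.cos(t),.181,.229,.011)),.004)),t) for t in np.arange(-.6,1.2,.01)]
    print(n,len(P),min(c))
E
python3 ang.py
```

```text
[-0.07171747 -0.01999131  0.25375843]
False
False
4.9583 [0.52762965 0.22722917 0.31673292] [0.52731518 0.22732762 0.3166    ] [-0.61778173  0.24674383 -0.42172205]
top 22 (np.float64(0.0022386609425452605), np.float64(0.020000000000000573))
scene 227 (np.float64(0.002020232485132651), np.float64(0.06000000000000061))
```

View pics/scene2c.png

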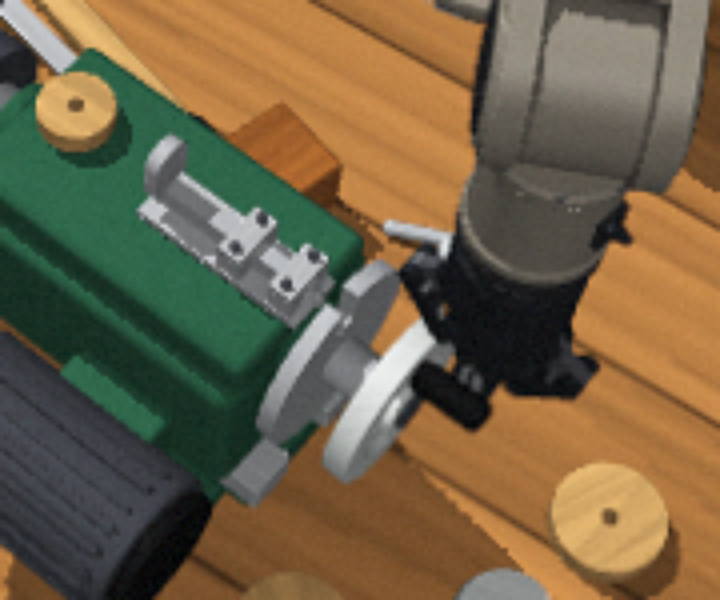

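The handle now stands nearly straight up, with the slot (about px 335,300 in the crop) opposite the bar's nose. I'll nudge it the last 1.5 mm, back off and check from above.

```bash
python3 - <<'E'
from cell import env, kin, camera, calibration, job
from h import *
n=NL*1e3
print(env.movel(W(-22.3,208,245+n),velocity=.03,stop_force=15))
env.dwell(.2)
env.movel(W(-60,208,245+n),velocity=.12)
env.movel(W(-60,208,385),velocity=.2)
env.movel(W(-30,-55,385),velocity=.25)
s=env.get_state(); print(s["time"],s["tcp_pos"],s["force"])
for k in["scene","top"]:
    p,d=camera(k); cv2.imwrite(f"pics/{k}3.png",p); np.save(f"{k}X.npy",cloud(d,calibration(k)))
p=cv2.imread("pics/scene3.png");cv2.imwrite("pics/scene3c.png",cv2.resize(p[150:300,300:480],None,fx=4,fy=4))
p=cv2.imread("pics/top3.png");cv2.imwrite("pics/top3c.png",cv2.resize(p[150:230,210:350],None,fx=5,fy=5))
E
python3 ang.py
```

```text
False
7.6667 [ 0.49698297 -0.03276603  0.38468808] [-0.14955127  0.52166781 -0.89668791]
top 116 (np.float64(0.001524556640431086), np.float64(-0.019999999999999463))
scene 166 (np.float64(0.0014225267257863326), np.float64(0.04000000000000059))
```

View pics/scene3c.png

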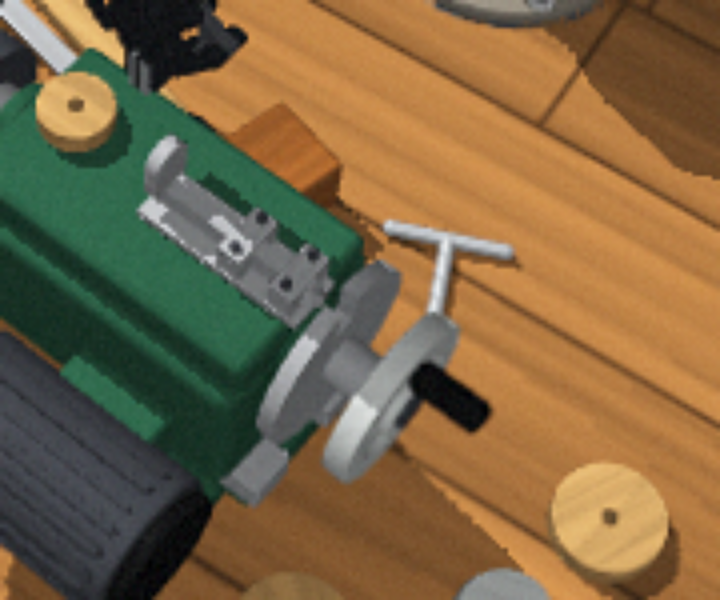

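View pics/top3c.png

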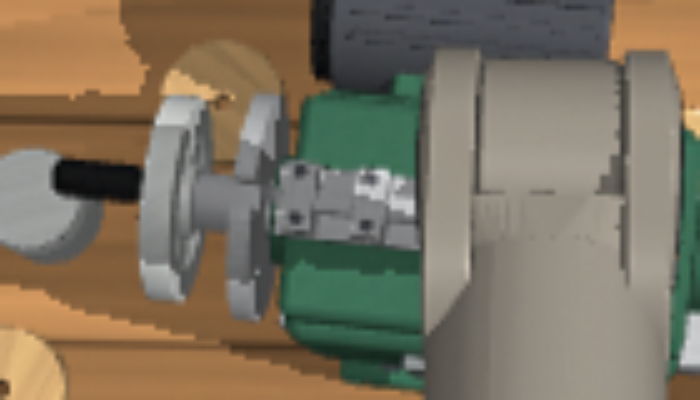

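```bash
python3 - <<'E'
from cell import env, kin, camera, calibration, job
from h import *
n=NL*1e3
env.movel(W(0,-50,385),velocity=.15)
env.movel(W(0,-50,288+n),velocity=.12)
print(env.get_state()["force"])
c,s_=np.cos(A),np.sin(A)
def rep(r):
    s=env.get_state(); d=s["tcp_pos"][:2]-O
    print(r,s["time"],"lathe y",-s_*d[0]+c*d[1],"x",c*d[0]+s_*d[1],s["force"])
rep(env.movel(W(0,-36,288+n),velocity=.08,stop_force=12))
rep(env.movel(W(0,16,288+n),velocity=.04,stop_force=12))
for k in["scene"]:
    p,d=camera(k); cv2.imwrite(f"pics/{k}4.png",p)
p=cv2.imread("pics/scene4.png");cv2.imwrite("pics/scene4c.png",cv2.resize(p[150:300,300:480],None,fx=4,fy=4))
E
```

```text
[-0.63023536  0.05701895  0.55415959]
False 8.7917 lathe y -0.034915313407744876 x 0.00016153668972752888 [-0.90445566 -0.32176116 -0.88883575]
True 9.9417 lathe y 0.011457433387925132 x -0.0001919401868567945 [ 0.16372594 -0.68956283  0.90864079]
```

View pics/scene4c.png

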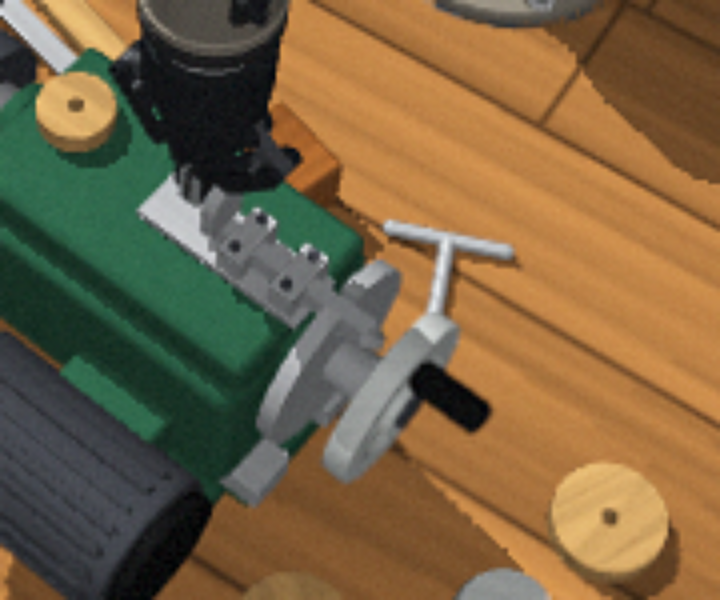

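The push stopped at 11.5 mm, exactly where the end stop was predicted, and the bar passes through the slot towards the handwheel. Next I'll withdraw and verify.

```bash
python3 - <<'E'
from cell import env, kin, camera, calibration, job
from h import *
n=NL*1e3
env.movel(W(0,-15,288+n),velocity=.1)
env.movel(W(0,-15,420),velocity=.2)
env.movel(W(-100,60,440),velocity=.25)
env.dwell(.2)
s=env.get_state(); print(s["time"],s["force"])
for k in["scene","top"]:
    p,d=camera(k); cv2.imwrite(f"pics/{k}5.png",p); np.save(f"{k}X.npy",cloud(d,calibration(k)))
p=cv2.imread("pics/scene5.png");cv2.imwrite("pics/scene5c.png",cv2.resize(p[150:300,300:480],None,fx=4,fy=4))
from fit import tol
L=tol(np.load("sceneX.npy"),O,A)
m=(L[...,2]>.295)&(L[...,2]<.33)&(abs(L[...,0])<.03)&(L[...,1]>-.04)&(L[...,1]<.07)
print("lug",m.sum(),np.percentile(L[m],[2,50,98],axis=0)[:,1])
E
python3 ang.py
```

```text
11.7083 [ 0.99153638 -1.05524824  1.36612439]
lug 78 [0.02580145 0.03334348 0.03679842]
top 114 (np.float64(0.0013120915423853582), np.float64(-0.009999999999999454))
scene 164 (np.float64(0.001397171780030993), np.float64(0.04000000000000059))
```

View pics/scene5c.png

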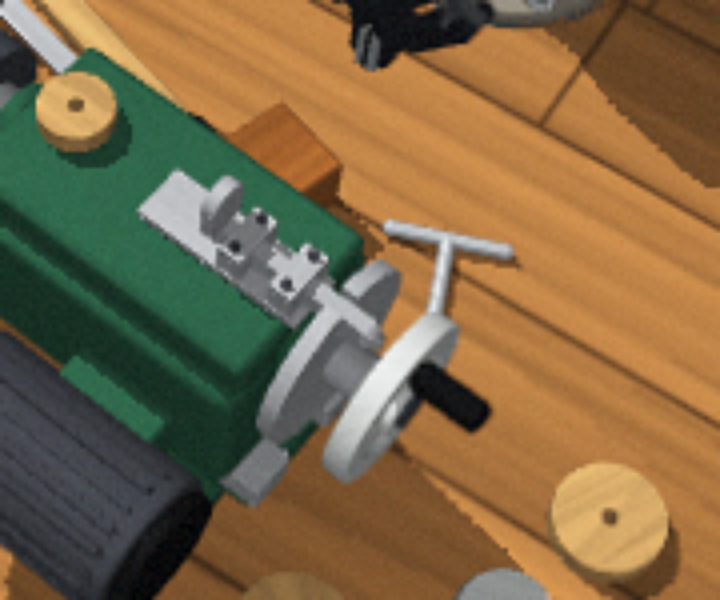

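View pics/top5.png

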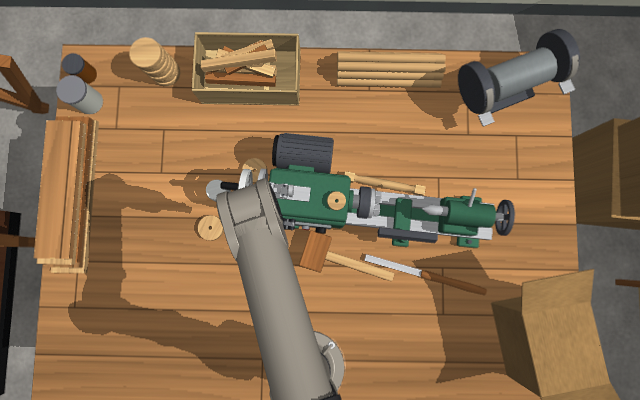

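The bar sticks out beyond the disc (crop, around px 375,335). The lug front face reads 36–37 mm in the lathe frame, against 35 mm expected when fully home. The loose things in view look unmoved, and the arm is clear, so I'm handing in.

```bash
python3 -c "
from cell import env,job
job.job_done(); print(env.get_state()['time'])"
```

```text
the job is handed in; nothing more can be done
the job is handed in; nothing more can be done
```

The spindle is locked and the job is handed in, at about 12 s on the robot's clock; no verdict is reported.

**What I did:** With the gripper shut, I pushed the crank handle from about 1.02 rad up to the top. I then pushed the lug until the 12 N stop tripped where the end stop should be (finger at lathe y = 11.5 mm), and withdrew.

**Last checks:**
- **Lock bar:** the lug had moved about 44 mm, and the bar shows through and beyond the disc.
- **Spindle:** it reads −0.01 rad from the top camera and 0.04 rad from the scene camera. They disagree by 0.05 rad, about what the calibration error allows, and both are within 0.08.
- **Loose things:** those in view looked unmoved. I judged this by eye and did not measure it, and the chuck key and walker_wheel_b were partly hidden in the final views.
- **Forces:** both pushes ran under force stops: the handle's (15 N) never tripped, and the lug's (12 N) tripped only at the end stop.

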